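Lock the phone jig with its T-key

ROBOT

A 7-joint arm with a two-finger parallel gripper is mounted at the origin on a cart in front of the work surface, level with it; the furniture and walls round the work are solid. World frame = base frame: x ahead of the robot, y to its left, z up, the work surface at z = 0. Lengths are in m, angles in rad, forces in N, time in s.
With the tool pointing down it reaches from about 0.4 to 0.875 m from the base axis. Payload 19.3 kg.
Tool frame: the origin (TCP) lies at the very end of the fingers, on their centre line; the grasp point (between the pads) lies 19 mm behind it (r.grip_point_offset is the distance from the TCP to the grasp point, in m); z points along the fingers, y is the line along which they close (so a half turn about z gives the same grasp; the last joint's range is limited). The gripper opens to 85 mm and grips with 20 to 120 N. Pads are 22 mm wide; open, the fingers measure 114 mm over their backs; the gripper's body (76 mm by 85 mm) begins 54 mm behind the grasp point. The pads swing forward as they close: fully open they stand 13 mm farther back than shut.
Start: joints at [1.068, 0.521, -0.036, 1.599, 0.021, 1.021, -0.113], TCP at [0.262, -0.567, 0.231] pointing down, gripper open.
Joint ranges: [-2.91, 2.91], [-0.3, 2.13], [-1.5, 1.42], [0.17, 2.43], [-1.26, 4.41], [0.16, 1.93], [-2.52, 2.52]. Speed limits (rad/s): [1.89, 1.89, 2.39, 2.39, 3.01, 3.01, 3.01].

INTERFACE

Orientations are given as a unit quaternion [w, x, y, z].
In Python, from plant import monitor, viewer, job_done, r gives the robot as it stands. The module is installed in compiled form; this text tells all that it offers.
- The arm moves only by the tool step_arm, never from a script. Its argument "motion" is a list of rows, each an object of numbers: "dx", "dy", "dz": the shift along the world's x, y, z in cm; "rx", "ry", "rz": the turn, a rotation vector about the world's x, y, z in rad; "jaw": the finger opening in cm, from 0 to 8.54. In form: [{"dx": .., "dy": .., "dz": .., "rx": .., "ry": .., "rz": .., "jaw": ..}, ...]. A call has 1 to 20 rows; each row shifts and turns the commanded pose from where the row before left it; what a row does not reach is not made up. A row lasts 1/8 s, in which the tool goes at most 62.5 mm and 10.7 degrees, less where a joint would pass 70% of its speed; a pose out of reach is approached as far as the arm can. A call is refused whole if a number of a shift passes 6.25 or a number of a turn 0.188, either way. A call with a gripper value outside its range is refused whole. The fingers move at their own pace and stop on an object; the grip force is fixed at half the most. Time passes only in rows, so rows that do not move let the fingers close. It gives the time, the measured TCP pose, the force, the opening and the grip force at its end, in the units of the state.
- monitor.read_state(): the state, without advancing time (a new reading comes with each control period).
- viewer.capture(name): name is "scene" or "top" or "wrist"; returns a dict with "pixels" (384x512x3 uint8, red, green, blue), "mtx" (3x3 intrinsics, pixels), "R" (3x3) and "t" (3): a world point X has camera coordinates R X + t. Camera axes: x right, y down, z forward; pixel columns grow to the right and rows downward; lengths in m; the calibration is good to about 2 mm. A picture is of the moment at which its call begins. There is no depth.
- job_done(): hands the job in; it is judged then, once.
Trained networks look in a picture, given as the dict that the camera call returned (one of the last four; its "shot" number tells which), for a name from the list of things; names that differ only in an ending like _2 or _b are one class to them, and where a whole thing is asked for, a point or a joint stands for the part that bears it (a point fixed in the world has none). Each returns a list of dicts, best first, with "score" (0 to 1); they miss things now and then, are a little off and sometimes report something else, mostly with a low value. They report only what shows in the picture. A call takes as long as a camera call. They do not tell look-alikes from the thing itself.
- viewer.boxes_of(thing, picture): "bbox" ([left, top, right, bottom] in pixels, round what is visible of it).
- viewer.regions_of(thing, picture): "region" (384x512 bool, what is visible of it) and "bbox" ([left, top, right, bottom] in pixels, round what is visible of it).
The state is a dict: "t": time; "q": joint angles; "joint_vel": joint speeds; "effort": joint torques, N m; "ee_pos": TCP position; "ee_rot": TCP orientation; "wrist_force": force on the tool from outside, world axes, zero at the start; "wrist_torque": the same for the moment, N m; "grip_width": finger opening in m; "grip_force": force on a finger pad.
Only numpy, scipy, OpenCV 4.12 (cv2) and the standard library are available. Lean on these libraries where they do the work, as an engineer would, in place of code of your own. Each camera call takes 0.05 s, during which the arm holds its last target. There are 200 camera calls.

TASK

Take the orange T-key out of the key stand, put its T-head lengthwise down through the slot of the phone jig until the collar rests flat on the plate, then turn it a quarter turn so that the head lies square across under the slot and the collar holds the phone in its nest. Let go of it there; leave the blue key in the stand and the phone in its nest.

Things in the scene. Friction and masses are not known exactly. Their poses are not given: they have to be found in the camera images.
- tkey_grip (a point): Centre of the orange handle blade of the upright T-key (z up, 60 to 130 g). Blade 38 mm along x, 12 thick along y, 48 high: grasp across y. Below: round steel collar, 52 mm wide, 6 thick, its underside 34 mm under this point, resting on the stand; 9 mm stem 18 long; T-head 40 mm along x (parallel to the blade) by 9 along y, 8 high, its underside 60 mm under this point.
- pinkey_grip (a point): Same point of the blue key: same blade and collar, but below only a plain 9 mm pin, no T-head; not wanted. Both keys stand in a fixed grey stand, 170 x 66 mm, 40 high, blades along its length, in open pockets of 50 x 20 mm, 80 mm apart; either key may be in either pocket.
- slot (a point): Centre of the slot's mouth in the top of the fixed aluminium phone jig, 40 mm above the mat. Slot 54 mm long along this frame's y, 22 wide along x, through a plate 14 thick, hollow beneath (the head turns freely either way). Plate: x -32 to 78, y -70 to 70 mm. Seated key: tkey_grip 34 mm above this point. Locked: the key's x lies along this x, either way round.
- phone_mid (a point): Middle of the open black phone frame, 110 x 48 x 9 mm, lying loose in the jig's nest, its top about level with the plate; 40 mm from the slot's centre on the slot frame's +x side, long side parallel to the slot.
Mind the look-alikes: they are no part of the job. Leave any pink or yellow look-alike of the part that bears tkey_grip alone.

How it is judged:
By the outcome, as a careful person would: the job done as asked, in the order asked, and still so for the second after the job is handed in, with the robot touching nothing.
It also fails if it takes over 43 s, if anything falls off the work surface, if the arm or the gripper's body presses on something with over 40 N, if the wrist force passes 120 N, or if a joint passes its speed limit or range.

## Working session

There is one attempt and no reset: what is moved stays moved. The work goes in short steps, Python scripts to look and compute and a tool call to move; the robot and the scene stay as the last step left them, time stands still between calls to the robot, and variables do not carry over. Pictures are saved under pics/ and viewed, at most 10 in all, crops included, and the job is handed in when it is done.

Besides the shell and the picture viewer there is one more tool, called after "Request:" as name([rows], argument=value, ...), one row to a line, values as JSON. step_arm: Moves the arm, as the interface text tells. Its arguments: {"type":"object","properties":{"motion":{"type":"array"}},"required":["motion"]}

```bash
mkdir -p pics; cat > h.py <<'E'
import numpy as np, cv2
from plant import monitor, viewer, job_done, r
def proj(p,X):
    c=p['R']@np.asarray(X,float)+p['t']; u=p['mtx']@c; return u[:2]/u[2]
def back(p,uv,z):
    d=np.linalg.inv(p['mtx'])@np.array([uv[0],uv[1],1.]); d=p['R'].T@d; o=-p['R'].T@p['t']
    return o+d*(z-o[2])/d[2]
E
python3 - <<'E'
from h import *
s=monitor.read_state(); print(s['t'],s['ee_pos'],s['ee_rot'],s['grip_width'])
P={n:viewer.capture(n) for n in('scene','top')}
cv2.imwrite('pics/a.png',cv2.cvtColor(np.vstack([P['top']['pixels']]),cv2.COLOR_RGB2BGR))
cv2.imwrite('pics/b.png',cv2.cvtColor(P['scene']['pixels'],cv2.COLOR_RGB2BGR))
for n in P:
    p=P[n]; print(n,'cam',-p['R'].T@p['t'])
    for th in('tkey_grip','pinkey_grip','slot','phone_mid'):
        for b in viewer.boxes_of(th,p)[:4]:
            bb=np.array(b['bbox']);c=[(bb[0]+bb[2])/2,(bb[1]+bb[3])/2]
            print(th,round(b['score'],2),bb.round(),back(p,c,.04).round(3))
E
```

```text
0.0 [ 0.26192604 -0.56709569  0.23073118] [-5.43432727e-04  9.76683030e-01  2.14685662e-01 -1.72602937e-04] 0.08558789236035397
scene cam [0.18072797 0.48914049 0.7216745 ]
tkey_grip 0.81 [226. 208. 246. 232.] [0.535 0.112 0.04 ]
tkey_grip 0.59 [199. 242. 221. 268.] [0.516 0.222 0.04 ]
pinkey_grip 0.75 [182. 270. 208. 302.] [0.488 0.297 0.04 ]
pinkey_grip 0.49 [266. 160. 302. 188.] [ 0.536 -0.087  0.04 ]
slot 0.88 [258. 159. 318. 210.] [ 0.505 -0.064  0.04 ]
phone_mid 0.66 [266. 161. 302. 185.] [ 0.538 -0.091  0.04 ]
phone_mid 0.65 [181. 271. 205. 304.] [0.49 0.3  0.04]
phone_mid 0.28 [198. 242. 220. 271.] [0.515 0.227 0.04 ]
top cam [0.33342918 0.07838965 0.98517028]
tkey_grip 0.97 [233. 219. 254. 247.] [0.442 0.109 0.04 ]
tkey_grip 0.84 [175. 191. 201. 213.] [0.502 0.23  0.04 ]
tkey_grip 0.69 [232. 173. 254. 201.] [0.54  0.117 0.04 ]
slot 0.83 [300. 171. 377. 237.] [ 0.515 -0.086  0.04 ]
phone_mid 0.64 [316. 178. 366. 211.] [ 0.536 -0.093  0.04 ]
```

View pics/a.png

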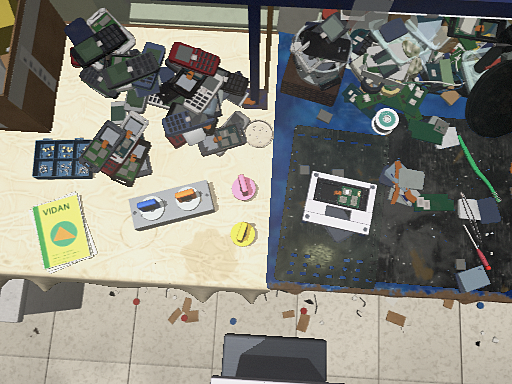

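View pics/b.png

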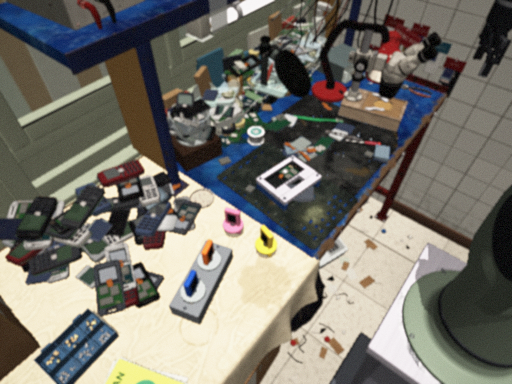

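```bash
python3 - <<'E'
from h import *
p=viewer.capture('top'); im=cv2.cvtColor(p['pixels'],cv2.COLOR_RGB2BGR)
a=cv2.resize(im[165:245,120:260],None,fx=5,fy=5,interpolation=cv2.INTER_CUBIC)
b=cv2.resize(im[165:245,295:385],None,fx=7,fy=7,interpolation=cv2.INTER_CUBIC)
cv2.imwrite('pics/c.png',cv2.resize(np.vstack([cv2.resize(a,(525,300)),cv2.resize(b,(525,467))[:,:]]),(400,584)))
cv2.imwrite('pics/d.png',b)
hsv=cv2.cvtColor(im,cv2.COLOR_BGR2HSV)
def blob(lo,hi,box):
    m=cv2.inRange(hsv,lo,hi); k=np.zeros_like(m); x0,y0,x1,y1=box; k[y0:y1,x0:x1]=m[y0:y1,x0:x1]
    n,l,st,c=cv2.connectedComponentsWithStats(k); i=1+np.argmax(st[1:,4]); 
    return st[i],c[i],cv2.minAreaRect(np.argwhere(l==i)[:,::-1].astype(np.float32))
for lo,hi,nm in(((5,120,90),(20,255,255),'or'),((100,120,60),(125,255,255),'bl')):
    st,c,rc=blob(lo,hi,(125,170,220,235)); print(nm,st,c,back(p,c,.09).round(4),rc)
    q=cv2.boxPoints(rc); print([back(p,k,.09)[:2].round(3) for k in q])
# white jig quad
st,c,rc=blob((0,0,190),(179,40,255),(290,160,390,250)); print('jig',st,c,rc)
for k in cv2.boxPoints(rc): print(k.round(1),back(p,k,.04)[:2].round(4))
E
```

```text
or [175 189  19  13 107] [183.55140187 193.63551402] [0.509  0.2323 0.09  ] ((184.46788024902344, 195.0596466064453), (9.386698722839355, 18.6776123046875), 73.3007583618164)
[array([0.509, 0.251]), array([0.522, 0.216]), array([0.504, 0.209]), array([0.491, 0.244])]
bl [137 199  19   9  94] [145.80851064 203.13829787] [0.4853 0.3059 0.09  ] ((145.7547149658203, 203.1415252685547), (5.082340717315674, 18.406312942504883), 74.05460357666016)
[array([0.484, 0.325]), array([0.496, 0.291]), array([0.487, 0.287]), array([0.474, 0.321])]
jig [ 303  171   74   64 1704] [338.94542254 206.94014085] ((340.04742431640625, 202.33969116210938), (67.37153625488281, 50.48099899291992), 12.380758285522461)
[301.7 219.8] [ 0.4775 -0.0112]
[312.6 170.5] [ 0.5853 -0.0304]
[378.4 184.9] [ 0.5617 -0.1709]
[367.5 234.2] [ 0.4552 -0.1487]
```

View pics/d.png

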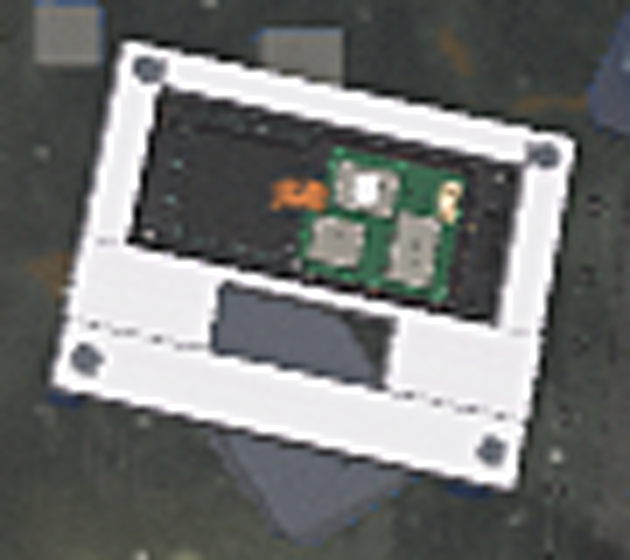

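The crop shows the jig. The phone is in its nest at the upper side, and the slot is the grey opening with its centre near crop (302,336), which is top px (338,213). The orange key sits in the right stand pocket at top px (184,195). I'll hover over the jig next and measure up close.

Request:
step_arm([
  {"dx": 2, "dy": 4, "rz": 0.08},
  {"dx": 2, "dy": 4, "rz": 0.08},
  {"dx": 2, "dy": 4, "rz": 0.08},
  {"dx": 2, "dy": 4, "rz": 0.08},
  {"dx": 2, "dy": 4, "rz": 0.08},
  {"dx": 2, "dy": 4, "rz": 0.08},
  {"dx": 2, "dy": 4, "rz": 0.08},
  {"dx": 2, "dy": 4, "rz": 0.08},
  {"dx": 2, "dy": 4, "rz": 0.08},
  {"dx": 2, "dy": 4, "rz": 0.08},
  {"dx": 2, "dy": 4, "rz": 0.08},
  {"dx": 1.5, "dy": 4, "rz": 0.08},
  {"dx": 0},
  {"dx": 0},
])

```text
invalid input at $.motion[0]: expected keys dx, dy, dz, rx, ry, rz, jaw
```

```bash
cat >> h.py <<'E'
def yaw(s):
    from scipy.spatial.transform import Rotation as Ro
    w,x,y,z=s['ee_rot']; M=Ro.from_quat([x,y,z,w]).as_matrix(); return np.degrees(np.arctan2(M[1,1],M[0,1])),M[:,2]
E
python3 - <<'E'
from h import *
s=monitor.read_state(); print(s['t'],s['ee_pos'],yaw(s),s['q'],s['wrist_force'])
p=viewer.capture('wrist'); print(-p['R'].T@p['t'])
np.savez('w1.npz',**{k:p[k] for k in('pixels','mtx','R','t')})
cv2.imwrite('pics/e.png',cv2.cvtColor(p['pixels'],cv2.COLOR_RGB2BGR))
E
```

```text
0.55 [ 0.26210108 -0.56737443  0.23131243] (np.float64(-65.20535714125306), array([-6.14119983e-06, -1.87074199e-06, -1.00000000e+00])) [ 1.06779283  0.52136195 -0.03628576  1.59950621  0.02119902  1.02111046
 -0.11279968] [0.35446477 0.0341025  0.38943293]
[ 0.33037544 -0.53534941  0.37444139]
```

View pics/e.png

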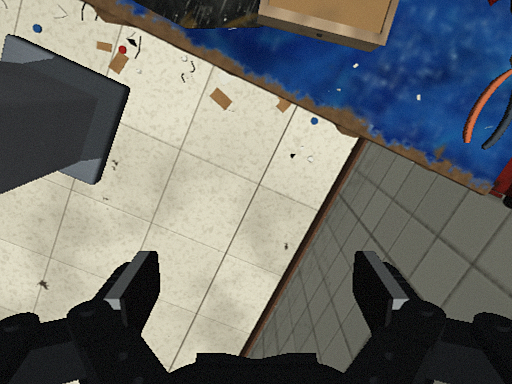

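The call was refused because every row needs all its keys. The wrist view shows only the floor, the wall and the fingers.

Request:
step_arm([
  {"dx": 2, "dy": 4, "dz": 0, "rx": 0, "ry": 0, "rz": 0.08, "jaw": 8.5},
  {"dx": 2, "dy": 4, "dz": 0, "rx": 0, "ry": 0, "rz": 0.08, "jaw": 8.5},
  {"dx": 2, "dy": 4, "dz": 0, "rx": 0, "ry": 0, "rz": 0.08, "jaw": 8.5},
  {"dx": 2, "dy": 4, "dz": 0, "rx": 0, "ry": 0, "rz": 0.08, "jaw": 8.5},
  {"dx": 2, "dy": 4, "dz": 0, "rx": 0, "ry": 0, "rz": 0.08, "jaw": 8.5},
  {"dx": 2, "dy": 4, "dz": 0, "rx": 0, "ry": 0, "rz": 0.08, "jaw": 8.5},
  {"dx": 2, "dy": 4, "dz": 0, "rx": 0, "ry": 0, "rz": 0.08, "jaw": 8.5},
  {"dx": 2, "dy": 4, "dz": 0, "rx": 0, "ry": 0, "rz": 0.08, "jaw": 8.5},
  {"dx": 2, "dy": 4, "dz": 0, "rx": 0, "ry": 0, "rz": 0.08, "jaw": 8.5},
  {"dx": 2, "dy": 4, "dz": 0, "rx": 0, "ry": 0, "rz": 0.08, "jaw": 8.5},
  {"dx": 2, "dy": 4, "dz": 0, "rx": 0, "ry": 0, "rz": 0.08, "jaw": 8.5},
  {"dx": 1.5, "dy": 2, "dz": 0, "rx": 0, "ry": 0, "rz": 0.08, "jaw": 8.5},
  {"dx": 0, "dy": 0, "dz": 0, "rx": 0, "ry": 0, "rz": 0, "jaw": 8.5},
  {"dx": 0, "dy": 0, "dz": 0, "rx": 0, "ry": 0, "rz": 0, "jaw": 8.5},
])

```text
t: 2.35
ee_pos: [0.4968, -0.1085, 0.2311]
ee_rot: [0.0, 0.768, 0.641, -0.0]
wrist_force: [-0.3, 0.2, 0.3]
grip_width: 0.085
grip_force: 0.0
```

```bash
python3 - <<'E'
from h import *
s=monitor.read_state(); print(s['t'],s['ee_pos'],yaw(s),s['q'],s['wrist_force'])
p=viewer.capture('wrist'); print(-p['R'].T@p['t'],proj(p,[.4972,-.0864,.04]))
np.savez('w1.npz',**{k:p[k] for k in('pixels','mtx','R','t')})
cv2.imwrite('pics/f.png',cv2.cvtColor(p['pixels'],cv2.COLOR_RGB2BGR))
E
```

```text
2.35 [ 0.49675584 -0.10850385  0.231143  ] (np.float64(-10.29884868012975), array([-4.93309410e-04, -4.48339204e-04, -9.99999778e-01])) [ 0.42429658  0.36108442 -0.41635945  1.88674209  0.17970288  0.93057761
 -0.25587602] [-0.34430861  0.23666686  0.32141531]
[ 0.50986603 -0.03365837  0.37425933] [253.10732569 144.07431294]
```

View pics/f.png

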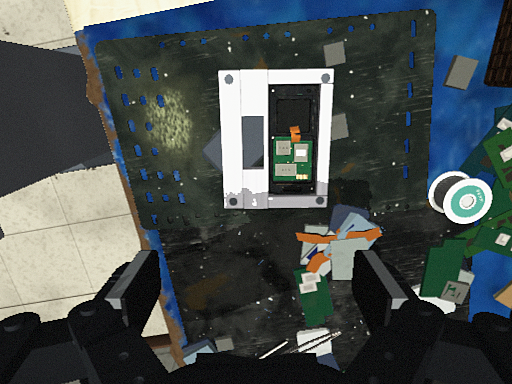

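The wrist view shows the plate corners at about (219,69) to (334,208), the slot at about (242–264, 116–170) and the phone to its right. I'll fit these more precisely.

```bash
cat > fit.py <<'E'
from h import *
p=np.load('w1.npz'); im=p['pixels']; g=cv2.cvtColor(im,cv2.COLOR_RGB2GRAY)
# plate (any light pixel) outer quad
m=((g>120)).astype(np.uint8); m[:60]=0;m[216:]=0;m[:,:212]=0;m[:,342:]=0
m=cv2.morphologyEx(m,cv2.MORPH_OPEN,np.ones((5,5),np.uint8))
n,l,st,c=cv2.connectedComponentsWithStats(m); i=1+np.argmax(st[1:,4]); print(st[i])
rc=cv2.minAreaRect(np.argwhere(l==i)[:,::-1].astype(np.float32)); print(rc)
W=np.array([back(p,k,.04)[:2] for k in cv2.boxPoints(rc)]); print(W.round(4),'centre',W.mean(0).round(4))
print([round(float(np.linalg.norm(W[i]-W[i-1])),4) for i in range(4)])
# slot: dark region in window
k=np.zeros_like(m); k[105:182,232:267]=(g[105:182,232:267]<150)
n,l,st,c=cv2.connectedComponentsWithStats(k); i=1+np.argmax(st[1:,4]); print(st[i])
rc=cv2.minAreaRect(np.argwhere(l==i)[:,::-1].astype(np.float32)); print(rc)
S=np.array([back(p,q,.04)[:2] for q in cv2.boxPoints(rc)]); print(S.round(4),'slot c',S.mean(0).round(4),[round(float(np.linalg.norm(S[i]-S[i-1])),4) for i in range(4)])
d=S[1]-S[0];e=S[2]-S[1];print(np.degrees(np.arctan2(d[1],d[0])),np.degrees(np.arctan2(e[1],e[0])))
d=W[1]-W[0];e=W[2]-W[1];print(np.degrees(np.arctan2(d[1],d[0])),np.degrees(np.arctan2(e[1],e[0])))
print(g[140,210:345]); 
E
python3 fit.py
```

```text
[ 218   69  116  140 8118]
((275.5, 138.5), (139.0, 115.0), 90.0)
[[ 0.4774 -0.0103]
 [ 0.5845 -0.0297]
 [ 0.5691 -0.1693]
 [ 0.4477 -0.1474]] centre [ 0.5197 -0.0892]
[0.1402, 0.1089, 0.1404, 0.1234]
[ 242  116   22   54 1144]
((252.5, 142.5), (53.0, 21.0), 90.0)
[[ 0.4914 -0.0571]
 [ 0.5118 -0.0608]
 [ 0.5026 -0.1137]
 [ 0.4812 -0.1098]] slot c [ 0.4968 -0.0854] [0.0536, 0.0207, 0.0536, 0.0217]
-10.253876273783257 -99.89247536729259
-10.25933800644384 -96.3016845065667
[ 75  78  86  97  96  99  94  99  98  93  77 214 255 252 248 248 249 250
 249 249 250 249 249 249 249 249 249 250 249 251 255 228 107  92  94  98
  93  95 104 103  94  99  92  99  92  99  98  97  94  98  98  95  87 144
 249 255 255 233  82   3  33  42  15  37  70  80  94  86  81  90  98  90
  80  84  91  90  97 101 106 121  72 101 132 127 129 127 129 127 136  97
  56  50  55  54  49  56  57  44  41  43  57  46  39  16  21  32  42  68
 178 255 253 250 249 249 249 249 250 250 254 255 182  83  89  59  39  36
  32  43  34  38  42  45  47  38  37]
```

Request:
step_arm([
  {"dx": 0.2, "dy": 4, "dz": 0, "rx": 0, "ry": 0, "rz": 0.06, "jaw": 8.5},
  {"dx": 0.2, "dy": 4, "dz": 0, "rx": 0, "ry": 0, "rz": 0.06, "jaw": 8.5},
  {"dx": 0.2, "dy": 4, "dz": 0, "rx": 0, "ry": 0, "rz": 0.06, "jaw": 8.5},
  {"dx": 0.2, "dy": 4, "dz": 0, "rx": 0, "ry": 0, "rz": 0.06, "jaw": 8.5},
  {"dx": 0.2, "dy": 4, "dz": 0, "rx": 0, "ry": 0, "rz": 0.06, "jaw": 8.5},
  {"dx": 0.2, "dy": 4, "dz": 0, "rx": 0, "ry": 0, "rz": 0.06, "jaw": 8.5},
  {"dx": 0.2, "dy": 4, "dz": 0, "rx": 0, "ry": 0, "rz": 0.06, "jaw": 8.5},
  {"dx": 0.2, "dy": 4, "dz": 0, "rx": 0, "ry": 0, "rz": 0.07, "jaw": 8.5},
  {"dx": 0, "dy": 0, "dz": 0, "rx": 0, "ry": 0, "rz": 0, "jaw": 8.5},
  {"dx": 0, "dy": 0, "dz": 0, "rx": 0, "ry": 0, "rz": 0, "jaw": 8.5},
])

```text
t: 3.65
ee_pos: [0.5133, 0.2113, 0.2311]
ee_rot: [0.0, 0.589, 0.808, -0.0]
wrist_force: [0.8, -0.1, -0.7]
grip_width: 0.0853
grip_force: 0.0
```

```bash
python3 - <<'E'
from h import *
s=monitor.read_state(); print(s['t'],s['ee_pos'],yaw(s),s['q'],s['wrist_force'])
p=viewer.capture('wrist'); print(proj(p,[.509,.232,.074]))
np.savez('w2.npz',**{k:p[k] for k in('pixels','mtx','R','t')})
im=cv2.cvtColor(p['pixels'],cv2.COLOR_RGB2BGR); cv2.imwrite('pics/g.png',im)
for b in viewer.boxes_of('tkey_grip',p): print(b)
hsv=cv2.cvtColor(im,cv2.COLOR_BGR2HSV)
m=cv2.inRange(hsv,(5,140,80),(20,255,255)); n,l,st,c=cv2.connectedComponentsWithStats(m)
for i in np.argsort(-st[1:,4])[:4]+1: print('or',st[i],c[i],cv2.minAreaRect(np.argwhere(l==i)[:,::-1].astype(np.float32)))
E
```

```text
3.65 [0.51333881 0.21125739 0.23111329] (np.float64(17.761651902116633), array([-2.36468096e-04, -8.94784582e-04, -9.99999572e-01])) [-0.06127841  0.46492742 -0.59755214  1.7643288   0.30391966  1.00630609
 -0.46421378] [ 0.75591795 -0.08866914 -0.65989017]
[258.89178682 151.19605063]
{'bbox': [230.7, 223.3, 274.2, 280.6], 'score': 0.86}
{'bbox': [139.0, 204.2, 192.7, 260.8], 'score': 0.78}
{'bbox': [231.7, 120.9, 286.3, 176.2], 'score': 0.73}
or [251 128  15  50 650] [258.12461538 153.06      ] ((258.0, 152.5), (49.0, 14.0), 90.0)
or [436  36  24  22 263] [447.57034221  46.49429658] ((447.50006103515625, 46.50001907348633), (19.798988342285156, 15.55634880065918), 45.0)
or [374  33  22  19 214] [384.43457944  41.68224299] ((384.5112609863281, 42.38201904296875), (18.44396209716797, 13.67397403717041), 32.00538635253906)
or [387 216  10  16 106] [392.63207547 224.33962264] ((391.5, 223.5), (15.0, 9.0), 90.0)
```

View pics/g.png

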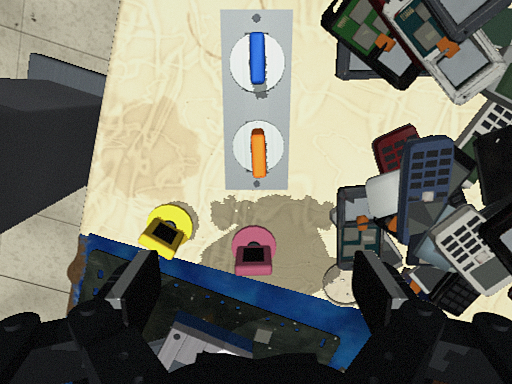

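The orange key is at (258,153), with its blade nearly vertical in the image and its white collar round it. The blue key is at (258,58). The yellow and pink decoys are at (165,235) and (253,250).

```bash
python3 - <<'E'
from h import *
p=np.load('w2.npz'); im=cv2.cvtColor(p['pixels'],cv2.COLOR_RGB2BGR); hsv=cv2.cvtColor(im,cv2.COLOR_BGR2HSV)
print('axis',p['R'][2],'cam',-p['R'].T@p['t'])
def col(lo,hi,box):
    m=cv2.inRange(hsv,lo,hi); k=np.zeros_like(m); x0,y0,x1,y1=box; k[y0:y1,x0:x1]=m[y0:y1,x0:x1]; return k
for nm,lo,hi,box in(('or',(5,140,80),(20,255,255),(225,115,295,190)),('bl',(100,120,60),(125,255,255),(225,20,295,100))):
    k=col(lo,hi,box); pts=np.argwhere(k)[:,::-1].astype(np.float32)
    W=np.array([back(p,q,.098)[:2] for q in pts]); v=cv2.fitLine(W.astype(np.float32),cv2.DIST_L2,0,.01,.01).ravel()
    print(nm,W.mean(0),'ang',np.degrees(np.arctan2(v[1],v[0])))
    x0,y0,x1,y1=box; w=col((0,0,215),(179,25,255),box); c=cv2.findContours(w|k,cv2.RETR_EXTERNAL,cv2.CHAIN_APPROX_NONE)[0]
    c=max(c,key=cv2.contourArea); h=cv2.convexHull(c); e=cv2.fitEllipse(h); print('collar',e,back(p,e[0],.046).round(4))
# stand grey rectangle
g=col((0,0,120),(179,60,200),(212,5,300,195)); g=cv2.morphologyEx(g,cv2.MORPH_CLOSE,np.ones((5,5)))
c=max(cv2.findContours(g,cv2.RETR_EXTERNAL,cv2.CHAIN_APPROX_NONE)[0],key=cv2.contourArea); rc=cv2.minAreaRect(c)
S=np.array([back(p,q,.04)[:2] for q in cv2.boxPoints(rc)]); print('stand',S.round(4),S.mean(0),[round(float(np.linalg.norm(S[i]-S[i-1])),4) for i in range(4)])
for a in (S[1]-S[0],S[2]-S[1]): print(np.degrees(np.arctan2(a[1],a[0])))
cv2.imwrite('pics/h.png',cv2.resize(im[110:195,215:305],None,fx=6,fy=6,interpolation=cv2.INTER_CUBIC))
E
```

```text
axis [ 0.09014495 -0.28348995 -0.95472894] cam [0.48978003 0.28378907 0.37421211]
or [0.50738669 0.23429997] ang -69.488
collar ((257.9946594238281, 147.63780212402344), (49.01239776611328, 56.220149993896484), 178.17996215820312) [0.5088 0.2303 0.046 ]
bl [0.48346675 0.30539825] ang -70.79323
collar ((263.1611328125, 59.403289794921875), (39.532875061035156, 58.02888107299805), 167.82875061035156) [0.4882 0.3097 0.046 ]
stand [[0.4379 0.3385]
 [0.4997 0.3583]
 [0.5586 0.1933]
 [0.4861 0.17  ]] [0.49558208 0.26505414] [0.1752, 0.0649, 0.1752, 0.0762]
17.791571946094304
-70.34339299610018
```

View pics/h.png

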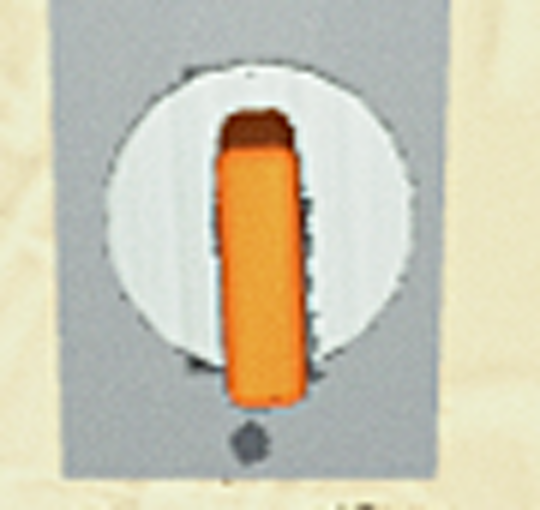

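The crop shows the bright top face of the blade running from (256,150) to (267,403) in the crop, with the dark far end face above it.

```bash
python3 - <<'E'
from h import *
p=np.load('w2.npz')
f=lambda u,v: back(p,(u/6+215-.4,v/6+110-.4),.098)[:2]
a=f(257,150);b=f(267.5,404);print(a,b,(a+b)/2,np.linalg.norm(a-b),np.degrees(np.arctan2(*(a-b)[::-1])))
f=lambda u,v: back(p,(u/6+215-.4,v/6+110-.4),.046)[:2]
P=[f(258,60),f(258,372),f(105,218),f(413,218)];print(np.round(P,4),(P[2]+P[3])/2,np.linalg.norm(P[3]-P[2]),np.linalg.norm(P[1]-P[0]),(P[0]+P[1])/2)
E
```

```text
[0.50203464 0.24897339] [0.51459802 0.21493838] [0.50831633 0.23195588] 0.03627975164088008 110.26067271630008
[[0.5    0.2563]
 [0.516  0.2068]
 [0.4838 0.224 ]
 [0.5324 0.2397]] [0.50809702 0.23185268] 0.05105022658090377 0.05194995358708635 [0.50802555 0.23154022]
```

Request:
step_arm([
  {"dx": -0.5, "dy": 2.05, "dz": -2, "rx": 0, "ry": 0, "rz": 0.03, "jaw": 8.5},
  {"dx": 0, "dy": 0, "dz": -4, "rx": 0, "ry": 0, "rz": 0, "jaw": 8.5},
  {"dx": 0, "dy": 0, "dz": -4, "rx": 0, "ry": 0, "rz": 0, "jaw": 8.5},
  {"dx": 0, "dy": 0, "dz": -3, "rx": 0, "ry": 0, "rz": 0, "jaw": 8.5},
  {"dx": 0, "dy": 0, "dz": -2, "rx": 0, "ry": 0, "rz": 0, "jaw": 8.5},
  {"dx": 0, "dy": 0, "dz": -1.5, "rx": 0, "ry": 0, "rz": 0, "jaw": 8.5},
  {"dx": 0, "dy": 0, "dz": -0.6, "rx": 0, "ry": 0, "rz": 0, "jaw": 8.5},
  {"dx": 0, "dy": 0, "dz": 0, "rx": 0, "ry": 0, "rz": 0, "jaw": 4},
  {"dx": 0, "dy": 0, "dz": 0, "rx": 0, "ry": 0, "rz": 0, "jaw": 3},
  {"dx": 0, "dy": 0, "dz": 0, "rx": 0, "ry": 0, "rz": 0, "jaw": 2.5},
  {"dx": 0, "dy": 0, "dz": 0, "rx": 0, "ry": 0, "rz": 0, "jaw": 2},
])

```text
t: 5.12
ee_pos: [0.5083, 0.2331, 0.0606]
ee_rot: [0.0, 0.577, 0.817, 0.0]
wrist_force: [-0.1, 0.9, -0.4]
grip_width: 0.0197
grip_force: 0.0
```

Request:
step_arm([
  {"dx": 0, "dy": 0, "dz": 0, "rx": 0, "ry": 0, "rz": 0, "jaw": 0.5},
  {"dx": 0, "dy": 0, "dz": 0, "rx": 0, "ry": 0, "rz": 0, "jaw": 0.5},
  {"dx": 0, "dy": 0, "dz": 0, "rx": 0, "ry": 0, "rz": 0, "jaw": 0.5},
  {"dx": 0, "dy": 0, "dz": 0, "rx": 0, "ry": 0, "rz": 0, "jaw": 0.5},
])

```text
t: 5.62
ee_pos: [0.5083, 0.2331, 0.0606]
ee_rot: [0.0, 0.577, 0.817, 0.0]
wrist_force: [-0.9, -1.6, 5.9]
grip_width: 0.0113
grip_force: 58.7
```

Request:
step_arm([
  {"dx": 0, "dy": 0, "dz": 1, "rx": 0, "ry": 0, "rz": 0, "jaw": 0.5},
  {"dx": 0, "dy": 0, "dz": 2, "rx": 0, "ry": 0, "rz": 0, "jaw": 0.5},
  {"dx": 0, "dy": 0, "dz": 3, "rx": 0, "ry": 0, "rz": 0, "jaw": 0.5},
  {"dx": 0, "dy": 0, "dz": 3, "rx": 0, "ry": 0, "rz": 0, "jaw": 0.5},
  {"dx": 0, "dy": 0, "dz": 3, "rx": 0, "ry": 0, "rz": 0, "jaw": 0.5},
  {"dx": -0.1, "dy": -2, "dz": 0, "rx": 0, "ry": 0, "rz": -0.06, "jaw": 0.5},
  {"dx": -0.1, "dy": -4, "dz": 0, "rx": 0, "ry": 0, "rz": -0.06, "jaw": 0.5},
  {"dx": -0.1, "dy": -4, "dz": 0, "rx": 0, "ry": 0, "rz": -0.06, "jaw": 0.5},
  {"dx": -0.1, "dy": -4, "dz": 0, "rx": 0, "ry": 0, "rz": -0.06, "jaw": 0.5},
  {"dx": -0.1, "dy": -4, "dz": 0, "rx": 0, "ry": 0, "rz": -0.06, "jaw": 0.5},
  {"dx": -0.1, "dy": -4, "dz": 0, "rx": 0, "ry": 0, "rz": -0.06, "jaw": 0.5},
  {"dx": -0.1, "dy": -4, "dz": 0, "rx": 0, "ry": 0, "rz": -0.06, "jaw": 0.5},
  {"dx": -0.2, "dy": -3.8, "dz": 0, "rx": 0, "ry": 0, "rz": -0.06, "jaw": 0.5},
  {"dx": -0.2, "dy": -2, "dz": 0, "rx": 0, "ry": 0, "rz": -0.037, "jaw": 0.5},
  {"dx": 0, "dy": 0, "dz": 0, "rx": 0, "ry": 0, "rz": 0, "jaw": 0.5},
  {"dx": 0, "dy": 0, "dz": 0, "rx": 0, "ry": 0, "rz": 0, "jaw": 0.5},
])

```text
t: 7.62
ee_pos: [0.4971, -0.0838, 0.1804]
ee_rot: [-0.0, 0.766, 0.643, 0.0]
wrist_force: [0.2, -0.0, -1.1]
grip_width: 0.0115
grip_force: 58.5
```

```bash
python3 - <<'E'
from h import *
s=monitor.read_state(); print(s['t'],s['ee_pos'],yaw(s),s['q'],s['wrist_force'],s['grip_width'])
p=viewer.capture('scene'); q=viewer.capture('wrist')
x=s['ee_pos']; u,v=proj(p,[x[0],x[1],x[2]-.02]).astype(int); print(u,v)
im=p['pixels'][v-60:v+60,u-65:u+65]; im=cv2.resize(im,(520,480),interpolation=cv2.INTER_CUBIC)
w=q['pixels'][:, 120:390]; w=cv2.resize(w,(270,480)) if 0 else cv2.resize(w,(280,480))
cv2.imwrite('pics/i.png',cv2.cvtColor(np.hstack([im,w]),cv2.COLOR_RGB2BGR))
E
```

```text
7.625 [ 0.49714848 -0.08378636  0.18041313] (np.float64(-9.944900930123525), array([ 1.72232415e-04,  5.25007700e-04, -9.99999847e-01])) [ 0.38352597  0.42548412 -0.43227803  1.94898692  0.23885675  0.81644241
 -0.35308547] [ 0.24282418 -0.02862421 -1.06809165] 0.011543229375823914
299 146
```

View pics/i.png

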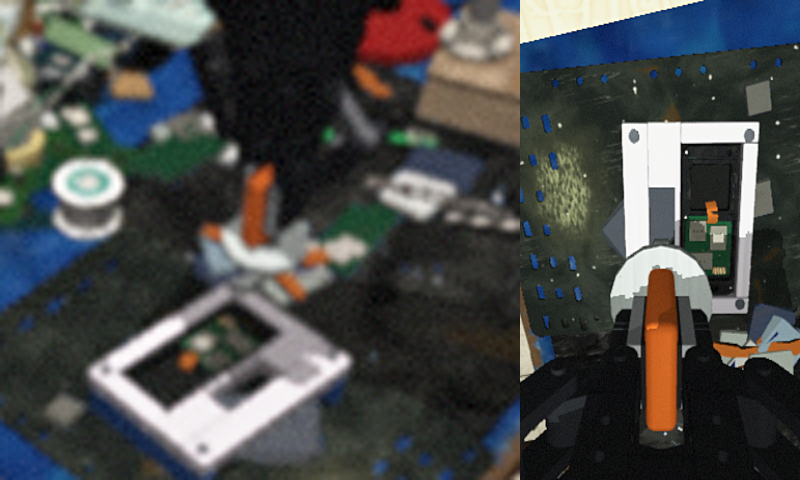

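The key is held upright, with its blade parallel to the slot, so I can lower it.

Request:
step_arm([
  {"dx": 0, "dy": -0.1, "dz": -2, "rx": 0, "ry": 0, "rz": 0, "jaw": 0.5},
  {"dx": 0, "dy": 0, "dz": -3, "rx": 0, "ry": 0, "rz": 0, "jaw": 0.5},
  {"dx": 0, "dy": 0, "dz": -2, "rx": 0, "ry": 0, "rz": 0, "jaw": 0.5},
  {"dx": 0, "dy": 0, "dz": -1, "rx": 0, "ry": 0, "rz": 0, "jaw": 0.5},
  {"dx": 0, "dy": 0, "dz": -0.5, "rx": 0, "ry": 0, "rz": 0, "jaw": 0.5},
  {"dx": 0, "dy": 0, "dz": -0.5, "rx": 0, "ry": 0, "rz": 0, "jaw": 0.5},
  {"dx": 0, "dy": 0, "dz": -0.3, "rx": 0, "ry": 0, "rz": 0, "jaw": 0.5},
  {"dx": 0, "dy": 0, "dz": -0.3, "rx": 0, "ry": 0, "rz": 0, "jaw": 0.5},
  {"dx": 0, "dy": 0, "dz": -0.2, "rx": 0, "ry": 0, "rz": 0, "jaw": 0.5},
])

```text
t: 8.85
ee_pos: [0.4972, -0.0859, 0.0823]
ee_rot: [0.0, 0.766, 0.643, 0.0]
wrist_force: [0.2, -0.1, -0.8]
grip_width: 0.0114
grip_force: 58.5
```

Request:
step_arm([
  {"dx": 0, "dy": 0.05, "dz": -0.5, "rx": 0, "ry": 0, "rz": 0, "jaw": 0.5},
  {"dx": 0, "dy": 0, "dz": -0.5, "rx": 0, "ry": 0, "rz": 0, "jaw": 0.5},
  {"dx": 0, "dy": 0, "dz": -0.4, "rx": 0, "ry": 0, "rz": 0, "jaw": 0.5},
  {"dx": 0, "dy": 0, "dz": -0.3, "rx": 0, "ry": 0, "rz": 0, "jaw": 0.5},
  {"dx": 0, "dy": 0, "dz": -0.2, "rx": 0, "ry": 0, "rz": 0, "jaw": 0.5},
  {"dx": 0, "dy": 0, "dz": -0.1, "rx": 0, "ry": 0, "rz": 0, "jaw": 0.5},
  {"dx": 0, "dy": 0, "dz": 0, "rx": 0, "ry": 0, "rz": 0, "jaw": 0.5},
])

```text
t: 9.72
ee_pos: [0.4971, -0.0854, 0.0623]
ee_rot: [0.0, 0.766, 0.643, 0.0]
wrist_force: [-0.6, 0.6, -0.9]
grip_width: 0.0111
grip_force: 58.5
```

Request:
step_arm([
  {"dx": 0, "dy": 0, "dz": -0.1, "rx": 0, "ry": 0, "rz": 0, "jaw": 0.5},
  {"dx": 0, "dy": 0, "dz": -0.05, "rx": 0, "ry": 0, "rz": 0, "jaw": 0.5},
  {"dx": 0, "dy": 0, "dz": 0, "rx": 0, "ry": 0, "rz": 0, "jaw": 0.5},
])

```text
t: 10.1
ee_pos: [0.4971, -0.0854, 0.0608]
ee_rot: [-0.0, 0.766, 0.643, -0.0]
wrist_force: [-0.0, 0.2, -1.3]
grip_width: 0.0113
grip_force: 58.5
```

Request:
step_arm([
  {"dx": 0, "dy": 0, "dz": -0.05, "rx": 0, "ry": 0, "rz": 0, "jaw": 0.5},
  {"dx": 0, "dy": 0, "dz": 0, "rx": 0, "ry": 0, "rz": 0, "jaw": 0.5},
])

```text
t: 10.35
ee_pos: [0.4972, -0.0854, 0.0606]
ee_rot: [0.0, 0.766, 0.643, 0.0]
wrist_force: [-1.8, 0.1, 5.5]
grip_width: 0.0115
grip_force: 59.4
```

It is seated: the contact force is about 6 N at the expected height. I'll relieve that slightly and make the quarter turn.

Request:
step_arm([
  {"dx": 0, "dy": 0, "dz": 0.05, "rx": 0, "ry": 0, "rz": 0.06, "jaw": 0.5},
  {"dx": 0, "dy": 0, "dz": 0, "rx": 0, "ry": 0, "rz": 0.13, "jaw": 0.5},
  {"dx": 0, "dy": 0, "dz": 0, "rx": 0, "ry": 0, "rz": 0.13, "jaw": 0.5},
  {"dx": 0, "dy": 0, "dz": 0, "rx": 0, "ry": 0, "rz": 0.13, "jaw": 0.5},
  {"dx": 0, "dy": 0, "dz": 0, "rx": 0, "ry": 0, "rz": 0.13, "jaw": 0.5},
  {"dx": 0, "dy": 0, "dz": 0, "rx": 0, "ry": 0, "rz": 0.13, "jaw": 0.5},
  {"dx": 0, "dy": 0, "dz": 0, "rx": 0, "ry": 0, "rz": 0.13, "jaw": 0.5},
  {"dx": 0, "dy": 0, "dz": 0, "rx": 0, "ry": 0, "rz": 0.13, "jaw": 0.5},
  {"dx": 0, "dy": 0, "dz": 0, "rx": 0, "ry": 0, "rz": 0.13, "jaw": 0.5},
  {"dx": 0, "dy": 0, "dz": 0, "rx": 0, "ry": 0, "rz": 0.13, "jaw": 0.5},
  {"dx": 0, "dy": 0, "dz": 0, "rx": 0, "ry": 0, "rz": 0.13, "jaw": 0.5},
  {"dx": 0, "dy": 0, "dz": 0, "rx": 0, "ry": 0, "rz": 0.13, "jaw": 0.5},
  {"dx": 0, "dy": 0, "dz": 0, "rx": 0, "ry": 0, "rz": 0.08, "jaw": 0.5},
  {"dx": 0, "dy": 0, "dz": 0, "rx": 0, "ry": 0, "rz": 0, "jaw": 0.5},
  {"dx": 0, "dy": 0, "dz": 0, "rx": 0, "ry": 0, "rz": 0, "jaw": 0.5},
])

```text
t: 12.22
ee_pos: [0.4971, -0.0854, 0.0608]
ee_rot: [-0.0, 0.089, 0.996, -0.0]
wrist_force: [0.1, 0.4, -1.0]
grip_width: 0.0113
grip_force: 58.5
```

```bash
python3 - <<'E'
from h import *
s=monitor.read_state(); print(s['t'],s['ee_pos'],yaw(s),s['q'],s['wrist_force'],s['wrist_torque'],s['grip_width'])
E
```

```text
12.225 [ 0.4971037  -0.08543871  0.0607927 ] (np.float64(79.80930954848931), array([-1.10771166e-05, -9.02786826e-05, -9.99999996e-01])) [ 0.59092083  0.70268564 -0.73614316  2.01352972  0.73064151  0.70804408
  0.78126549] [ 0.09622409  0.40282379 -0.97592057] [-0.02632223 -0.01333495  0.01673436] 0.011292056548967663
```

Request:
step_arm([
  {"dx": 0, "dy": 0, "dz": -0.03, "rx": 0, "ry": 0, "rz": 0, "jaw": 0.5},
  {"dx": 0, "dy": 0, "dz": 0, "rx": 0, "ry": 0, "rz": 0, "jaw": 2},
  {"dx": 0, "dy": 0, "dz": 0, "rx": 0, "ry": 0, "rz": 0, "jaw": 4},
  {"dx": 0, "dy": 0, "dz": 0, "rx": 0, "ry": 0, "rz": 0, "jaw": 6},
  {"dx": 0, "dy": 0, "dz": 0, "rx": 0, "ry": 0, "rz": 0, "jaw": 6},
  {"dx": 0, "dy": 0, "dz": 0, "rx": 0, "ry": 0, "rz": 0, "jaw": 6},
  {"dx": 0, "dy": 0, "dz": 1, "rx": 0, "ry": 0, "rz": 0, "jaw": 6},
  {"dx": 0, "dy": 0, "dz": 3, "rx": 0, "ry": 0, "rz": 0, "jaw": 6},
  {"dx": 0, "dy": 0, "dz": 4, "rx": 0, "ry": 0, "rz": 0, "jaw": 6},
  {"dx": 0, "dy": 0, "dz": 4, "rx": 0, "ry": 0, "rz": 0, "jaw": 6},
  {"dx": 0, "dy": 0, "dz": 4, "rx": 0, "ry": 0, "rz": 0, "jaw": 6},
  {"dx": 0, "dy": 0, "dz": 0, "rx": 0, "ry": 0, "rz": 0, "jaw": 6},
  {"dx": 0, "dy": 0, "dz": 0, "rx": 0, "ry": 0, "rz": 0, "jaw": 6},
])

```text
t: 13.85
ee_pos: [0.4968, -0.0856, 0.2205]
ee_rot: [-0.0, 0.088, 0.996, -0.0]
wrist_force: [1.1, 0.3, 0.0]
grip_width: 0.0599
grip_force: 0.0
```

```bash
python3 - <<'E'
from h import *
s=monitor.read_state(); print(s['t'],s['ee_pos'],yaw(s),s['grip_width'],s['wrist_force'])
q=viewer.capture('wrist')
x0=proj(q,[.497,-.0855,.098]);d=.019*np.array([np.cos(np.radians(-10.1)),np.sin(np.radians(-10.1)),0])
print(x0,proj(q,np.array([.497,-.0855,.098])+d),proj(q,np.array([.497,-.0855,.098])-d))
cv2.imwrite('pics/j.png',cv2.cvtColor(q['pixels'],cv2.COLOR_RGB2BGR))
E
```

```text
13.85 [ 0.49680455 -0.08558078  0.22048953] (np.float64(79.91255195673995), array([-1.30272334e-04, -4.25114126e-04, -9.99999901e-01])) 0.059931526495267 [1.12464674 0.28014506 0.00907979]
[255.91358349 184.46069408] [255.89137327 205.93340566] [255.9367172  162.09516192]
```

View pics/j.png

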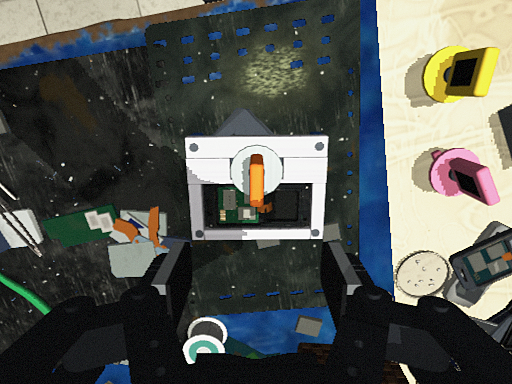

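The key is upright at (257,180), with the blade across the slot and the collar overlapping the phone. The phone is still in its nest and the gripper is clear.

```bash
python3 -c "
from plant import job_done; print(job_done())"
```

```text
the job is handed in; nothing more can be done
None
```

The orange T-key is seated in the slot and turned a quarter turn, so its collar holds the phone in its nest. I let go of it, left the blue key in the stand, and handed the job in at about 14 s of the 43 s allowed.

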